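# Open the spring jaw of a board holder to the mark and hold it

### The job

First fold the white cover of the board holder up until it stands upright on its stiff hinge, leaving the blue spring jaw shut meanwhile. Then take the jaw's black grip in the fingers, pull it out toward the near end of the holder until the white pointer is level with the red mark on the scale, and finish while still holding it there, so that a board can be laid in. Do not shift the red mark, and leave the loose things around the holder where they are.

Things in the scene. Friction and masses are not known exactly. Their poses are not given: they have to be found in the camera images.
- holder: Board holder fixed to the bench; aluminium base plate 240 x 180 mm, 14 mm high. Origin: centre of its underside. Its x axis runs from the near end (the jaw is pulled that way) to the far end (cover hinge), y left, z up; its yaw varies. On the left a black scale strip, 78 mm off the middle line. Tallest fixed parts: grey hinge cheeks at x +85, y +-64 mm, 88 mm tall; fixed jaw at x +63 to +81, 48 mm tall.
- cover (a joint): Angle (rad) of the white cover about its hinge: 0 = lying flat over the jaw with its free edge toward the near end, 1.571 = standing straight up, stop at 1.95 (leaning back). It starts partly raised. Friction hinge (about 0.35 N m, a push of about 3 N at the bar): the cover stays at whatever angle it is left at.
- cover_hinge (a point): Middle of the cover's hinge axis, 80 mm above the bench, 85 mm toward the far end from the holder's origin; the axis is the holder's y axis. A fixed point of the holder.
- cover_bar (a point): Middle of the yellow round bar (10 mm thick, parallel to the hinge) at the cover's free edge, 130 mm from the hinge axis. Between the bar and the white plate (114 mm wide, 5 mm thick) is a window 40 mm deep and 82 mm wide, so a finger fits on either side of the bar. Axes are the cover's: x from bar to hinge, y along the bar.
- jaw (a joint): How far (m) the blue spring jaw is pulled out: 0 = shut, its start; grows toward the holder's near end (its -x), stop at 0.085. A spring draws it shut: about 3.6 N at 0, rising 0.9 N per cm; let go, it shuts.
- grip (a point): Point in the jaw's black upright pull grip, 55 mm above the bench, moving with the jaw. The grip is 14 mm thick along the holder's x, 30 mm wide along y; its top is 71 mm, its foot 33 mm above the bench. Finger room of 25 mm on both sides along x (26 mm to the jaw plate, 46 mm tall, on the far side). With the jaw shut this point is 15 mm nearer than the holder's origin.
- pointer_tip (a point): End of the jaw's thin white pointer (3 mm wide), which lies over the scale on the left side, 80 mm from the middle line, 28.5 mm above the bench. It moves with the jaw.
- mark (a joint): Place (m) of the red mark along the scale, which is the value of jaw at which the pointer is level with it. Between 0.035 and 0.065, different at each start; a stiff clip, not to be shifted.
- mark_line (a point): Point on the red mark (4 mm wide, 22 mm across the scale) at the height of the pointer tip; pointer_tip reaches this point when the pointer is level with the mark.
- relay_board: Green relay board on a black block, 112 x 125 x 37 mm, loose on the right of the holder; bystander. Origin: centre of its underside.
- flux_bottle: Small amber bottle with black cap, 32 x 31 x 58 mm, loose on the left of the holder; bystander. Origin: centre of its underside.
- solder_reel: Blue reel of solder wire, 61 mm diameter, 38 mm tall, loose on the left; bystander. Origin: centre of its underside.
- tape_green: Roll of green tape, 82 mm diameter, 18 mm tall, lying flat on the left; bystander. Origin: centre of its underside.
- marker_grey: Felt marker with grey cap, 132 mm long, 14 mm thick, lying on the right; bystander. Origin: centre of its underside.

How it is judged (in metres and radians):
On the way:
1. the cover stands upright (80 to 100 degrees) and still, with the jaw still shut (pulled less than 10 mm) (value of joint cover between 1.396 and 1.745 rad and velocity of joint cover between -0.1 and 0.1 rad/s and value of joint jaw below 0.01 m), for 0.2 s.
At the end, for the whole second after the job is handed in: The cover stands upright (80 to 100 degrees), the jaw's pointer is within 4 mm of the red mark along the scale and still, and the fingers are holding the jaw there against its spring (more than 2 N) (value of joint cover between 1.396 and 1.745 rad and x of pointer_tip in the frame of mark_line between -0.004 and 0.004 m and value of joint jaw above 0.028 m and velocity of joint jaw between -0.01 and 0.01 m/s and contact force between the fingers and jaw above 2 N); the arm keeps its last pose, push and grip.
It fails at once if the red mark is shifted by more than 3 mm (distance of mark_line from where it was at the start of the episode above 0.003 m).
It fails at once if a loose thing beside the holder is moved by more than 20 mm (distance of any of relay_board, flux_bottle, solder_reel, tape_green, marker_grey from where it was at the start of the episode above 0.02 m).
It also fails if it takes over 45 s, if anything falls off the work surface, if the arm or the gripper's body presses on something with over 40 N, if the wrist force passes 120 N, or if a joint passes its speed limit or range.

### The arm

A 7-joint arm with a two-finger parallel gripper is mounted at the origin on a cart in front of the work surface, level with it; the furniture and walls round the work are solid. World frame = base frame: x ahead of the robot, y to its left, z up, the work surface at z = 0. Lengths are in mm, angles in rad, forces in N, time in s.
With the tool pointing down it reaches from about 425 to 1025 mm from the base axis. Payload 3.6 kg.
Tool frame: the origin (TCP) lies at the very end of the fingers, on their centre line; the grasp point (between the pads) lies bot.hold_point_z behind it (bot.hold_point_z is the distance from the TCP to the grasp point, in mm); z points along the fingers, y is the line along which they close (so a half turn about z gives the same grasp; the last joint's range is limited). The gripper opens to 85 mm and grips with 20 to 120 N. Pads are 22 mm wide; open, the fingers measure 114 mm over their backs; the gripper's body (76 mm by 85 mm) begins 54 mm behind the grasp point. The pads swing forward as they close: fully open they stand 13 mm farther back than shut.
Start: joints at [1.153, 0.591, 0.048, 1.609, -0.033, 0.943, -0.034], TCP at [230.676, -687.327, 231.302] pointing down, gripper open.
Joint ranges: [-2.69, 2.69], [-0.47, 2.24], [-1.27, 1.36], [0.19, 2.51], [-1.53, 4.68], [0.08, 2.07], [-3.09, 3.09]. Speed limits (rad/s): [2.57, 2.57, 3.14, 3.14, 3.14, 3.14, 3.14].

### API

Orientations are given as a unit quaternion [x, y, z, w].
In Python, from plant import bot gives the robot as it stands.
- The arm moves only by the shell command python3 -m jog 'ROWS' [FORCE]. ROWS is JSON, a list that holds one entry, the list of rows, each a list of 7 numbers: the turn, a rotation vector about the tool's x, y, z in rad, then the shift along the tool's x, y, z in m, then the gripper's target within -1 to 1 (fully open at 1, half-way at 0, shut at -1). A call has 1 to 8 rows; each row is the pose to reach, as a shift and turn from the pose commanded when the call began, along the tool's axes at that moment; what a row does not reach only later rows make up. A row lasts 1/8 s, in which the tool goes at most 62.5 mm and 10.7 degrees, less where a joint would pass 70% of its speed; a pose out of reach is approached as far as the arm can. A call with a gripper value outside its range is refused whole. The fingers move at their own pace and stop on an object; FORCE is the grip in N (left out, the last holds). Time passes only in rows, so rows that repeat a pose let the fingers close. It gives the time, the measured TCP pose, the force, the opening and the grip force at its end, in the units of the state.
- bot.sense(): the state, without advancing time (a new reading comes with each control period).
- bot.capture(name): name is "side" or "top"; returns the picture (480x640x3 uint8, red, green, blue); there is no depth.
- bot.calibration(name): a dict with "vfov" (degrees; the focal length in pixels is half the picture's height over the tangent of half this angle, whatever the lens; pixels are square), "cx", "cy" (the principal point, pixels), "origin" and "orientation" of the camera in the world. Camera axes: x right, y up, looking along -z (the intrinsics and any distortion apply to the point x, -y, -z); pixel columns grow to the right and rows downward; lengths in mm; the calibration is good to about 2 mm. A picture is of the moment at which its call begins. calibration takes no time and is no camera call.
- bot.finish_job(): hands the job in; it is judged then, once.
The state is a dict: "t": time; "joints": joint angles; "dq": joint speeds; "joint_torque": joint torques, N m; "eef_pos": TCP position; "eef_rot": TCP orientation; "contact_force": force on the tool from outside, world axes, zero at the start; "ft_torque": the same for the moment, N m; "gripper_width": opening from 0.0 (shut) to 1.0 (fully open); "finger_force": force on a finger pad.
Only numpy, scipy, OpenCV 4.12 (cv2) and the standard library are available. Lean on these libraries where they do the work, as an engineer would, in place of code of your own. Each camera call takes 0.05 s, during which the arm holds its last target. There are 200 camera calls.

## Working session

There is one attempt and no reset: what is moved stays moved. The work goes in short steps, Python scripts to look and compute and a shell command to move; the robot and the scene stay as the last step left them, time stands still between calls to the robot, and variables do not carry over. Pictures are saved under pics/ and viewed, at most 10 in all, crops included, and the job is handed in when it is done.

```bash
mkdir -p pics; ls
python3 - <<'E'
from plant import bot
import cv2
for n in("side","top"):
    im=bot.capture(n); cv2.imwrite(f"pics/{n}0.png",im[:,:,::-1]); print(bot.calibration(n))
print(bot.sense(),bot.hold_point_z)
E
```

```text
pics
{'vfov': 43.7162165518461, 'cx': 320.1297126573627, 'cy': 246.1723831027183, 'origin': array([ 506.48183703, 1174.33091611,  944.49276266]), 'orientation': array([-0.00466726,  0.43611556,  0.89968526, -0.01865111])}
{'vfov': 57.75992351988391, 'cx': 324.8564164325826, 'cy': 242.40237307899463, 'origin': array([ 480.57347674,   59.43877647, 1088.33179219]), 'orientation': array([ 0.032341  , -0.02478273, -0.70473031,  0.70830436])}
{'t': 0.1, 'joints': array([ 1.15350027,  0.59203242,  0.04832385,  1.60969205, -0.03331605,
        0.94269945, -0.03368605]), 'dq': array([-0.00106918, -0.00294516, -0.0008206 , -0.00287368, -0.0002275 ,
        0.00045823, -0.00238478]), 'joint_torque': array([ 3.97560652e-03, -5.50004339e+01,  1.55263234e+00, -1.98827416e+01,
        9.69925983e-03,  3.76555952e-03,  2.82209839e-05]), 'eef_pos': array([ 230.4364658 , -686.6194969 ,  230.25285595]), 'eef_rot': array([ 9.86917077e-01,  1.61225483e-01, -2.18261165e-04, -9.89109426e-04]), 'contact_force': array([0.87900004, 0.16312255, 0.05501325]), 'ft_torque': array([ 0.00565478, -0.02587417, -0.03087483]), 'finger_force': 0.0, 'gripper_width': 1.003713538485274} 18.700000000000003
```

View pics/side0.png

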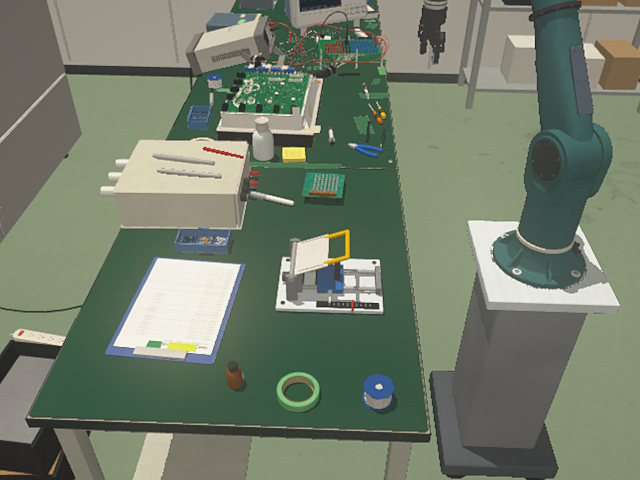

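View pics/top0.png

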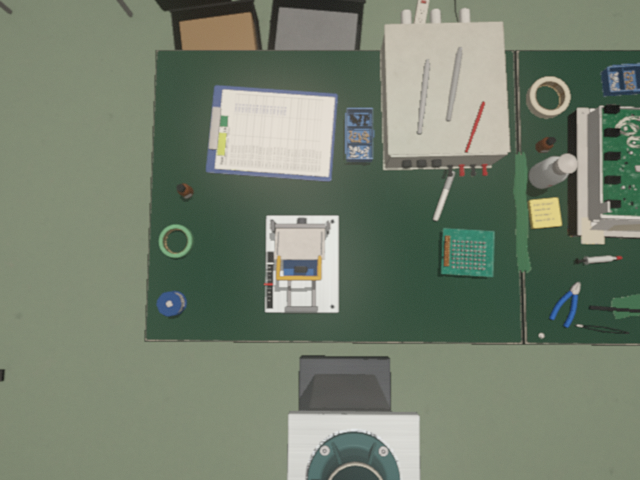

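The side view shows the holder around (330,285), with the yellow bar at about (340,245) and the red mark at about (352,305). The top view shows the holder at about (302,263) with yaw near 0, the bar around (299,275) and the red mark near (268,284). Next I measure these.

```bash
cat > h.py <<'E'
import numpy as np,cv2
from scipy.spatial.transform import Rotation as R
from plant import bot
def ray(n,uv):
    c=bot.calibration(n);f=240/np.tan(np.radians(c['vfov']/2))
    d=np.array([(uv[0]-c['cx'])/f,-(uv[1]-c['cy'])/f,-1.])
    return np.array(c['origin']),R.from_quat(c['orientation']).apply(d)
def onz(n,uv,z):
    o,d=ray(n,uv);return o+d*(z-o[2])/d[2]
def tri(a,b):
    (o,d),(p,e)=ray('top',a),ray('side',b)
    s=np.linalg.lstsq(np.c_[d,-e],p-o,rcond=None)[0]
    A=o+d*s[0];B=p+e*s[1];return (A+B)/2,np.linalg.norm(A-B)
def pix(n,P):
    c=bot.calibration(n);f=240/np.tan(np.radians(c['vfov']/2))
    q=R.from_quat(c['orientation']).inv().apply(np.array(P)-c['origin'])
    return c['cx']+f*q[0]/-q[2],c['cy']-f*q[1]/-q[2]
E
python3 - <<'E'
from h import *
I={n:cv2.imread(f'pics/{n}0.png') for n in('top','side')}
B={'top':(255,205,350,325),'side':(265,220,395,325)}
for n,(a,b,c,d) in B.items():
    im=I[n][b:d,a:c];h=cv2.cvtColor(im,cv2.COLOR_BGR2HSV)
    for k,lo,hi in(('yel',(18,150,120),(32,255,255)),('red',(0,150,120),(8,255,255)),('white',(0,0,170),(179,50,255))):
        m=cv2.inRange(h,lo,hi);N,L,S,C=cv2.connectedComponentsWithStats(m)
        for i in range(1,N):
            if S[i,4]>5: print(n,k,S[i]+[a,b,0,0,0],C[i]+[a,b])
    m=cv2.inRange(h,(0,0,140),(179,60,255));ys,xs=np.nonzero(m)
    cs,_=cv2.findContours(m,0,2);r=cv2.minAreaRect(np.vstack([c for c in cs if cv2.contourArea(c)>30]))
    p=cv2.boxPoints(r)+[a,b]
    if n=='top':
        for q in p: print(q,onz(n,q,14).round(1))
t=I['top'][205:325,255:350];s=I['side'][220:325,265:395]
cv2.imwrite('pics/c.png',np.vstack([cv2.resize(t,(475,600))[:, :]]))
w=np.zeros((600,800,3),np.uint8);w[:480,:380]=cv2.resize(t,(380,480),interpolation=2);w[:339,380:]=cv2.resize(s,(420,339),interpolation=2)
cv2.imwrite('pics/c.png',w)
E
```

```text
top yel [277 257  36  22  94] [287.03191489 273.76595745]
top red [267 283   5   2   7] [269.28571429 283.71428571]
top white [ 266  216   73   96 3777] [310.46280116 251.96505163]
top white [266 262   8   2  10] [268.9 262.8]
top white [280 270   4   6  21] [281.47619048 272.85714286]
top white [265 271  23  41 375] [277.688 298.24 ]
top white [279 280   9   8  68] [282.89705882 283.39705882]
top white [290 280  22   9 179] [300.57541899 283.7877095 ]
top white [290 290  22  16 329] [300.75379939 297.90273556]
[265. 215.] [635.4 220.8  14. ]
[338. 215.] [636.1  38.8  14. ]
[338. 312.] [397.   38.1  14. ]
[265. 312.] [395.9 216.8  14. ]
side yel [324 229  26  35 306] [340.85294118 245.61111111]
side red [351 300   3  12  23] [352.04347826 304.91304348]
side white [ 276  235   76   76 1783] [304.14974762 269.50252384]
side white [340 259  40  13 393] [360.27480916 264.23155216]
side white [344 275  12  14 148] [349.27027027 281.02027027]
side white [359 276  16  13 205] [366.53658537 282.03414634]
side white [337 293  19   8 111] [347.46846847 296.45045045]
side white [354 293  29  19 296] [370.60810811 301.05405405]
side white [328 296   3   7  15] [329.26666667 298.66666667]
```

View pics/c.png

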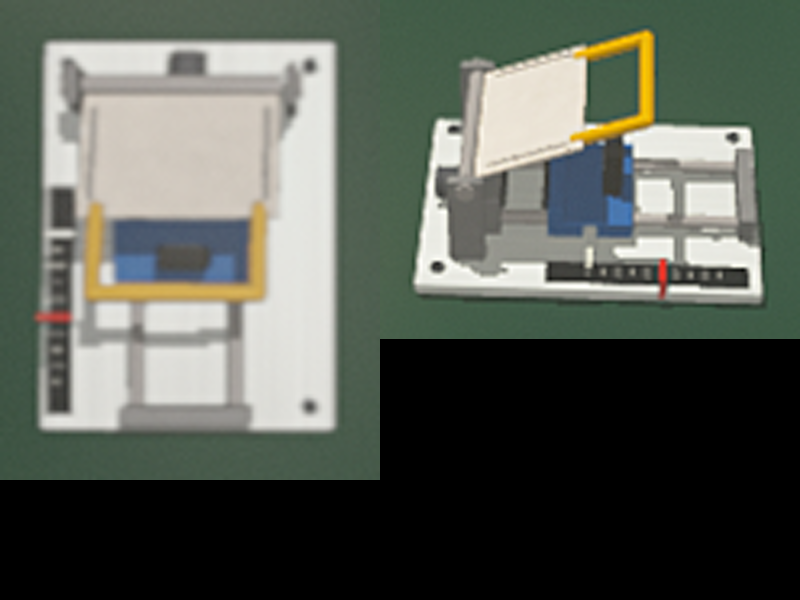

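The left panel (4x top crop) shows the plate corners at (45,42), (335,42), (335,430), (38,430), the bar along row ~291, the grip at (183,258), the red mark at (54,317) and the pointer at (60,233). The right panel (3.23x side crop) shows the bar along column ~650, rows 35-125, the mark at (662,278) and the pointer at (589,258).

Run:
```python
from h import *
T=lambda x,y:np.array([x/4+255-.4,y/4+205-.4]); S=lambda x,y:np.array([(x-380)/3.2308+265-.35,y/3.2308+220-.35])
c=[onz('top',T(*p),14) for p in((45,42),(335,42),(335,430),(38,430))]
cs=[onz('side',S(*p),14) for p in((435,120),(750,127),(762,298),(416,293))]
for p in c+cs: print(p.round(1))
for k,cc in (('top',c),('side-order FR,NR,NL,FL',cs)): print(k,np.mean(cc,0).round(1))
print('barL',tri(T(92,292),S(650,125)),'barR',tri(T(262,291),S(650,38)))
print('mark top',onz('top',T(54,317),22),'side',onz('side',S(662,278),22), tri(T(54,317),S(662,278)))
print('pointer top',onz('top',T(60,233),28.5),'side',onz('side',S(589,258),28.5))
print('grip top',onz('top',T(183,258),71))
```

```text
[635.2 218.7  14. ]
[635.9  38.   14. ]
[396.8  37.2  14. ]
[395.6 219.   14. ]
[636.2  42.5  14. ]
[397.3  39.6  14. ]
[396.4 223.3  14. ]
[632.7 229.2  14. ]
top [515.9 128.2  14. ]
side-order FR,NR,NL,FL [515.7 133.7  14. ]
barL (array([478.50300338, 174.16398714, 123.49131912]), np.float64(3.1184147144442473)) barR (array([479.11374106,  80.07242189, 125.70737203]), np.float64(4.027558135395321))
mark top [464.66033127 209.20727093  22.        ] side [464.95167946 215.1276653   22.        ] (array([464.65558123, 209.91012767,  16.98172515]), np.float64(0.14030881415805238))
pointer top [515.74270364 205.44950503  28.5       ] side [515.32331758 204.45670403  28.5       ]
grip top [500.11224948 127.44572507  71.        ]
```

The measurements agree: holder at about (516,129) with yaw near 0, hinge (601,129,80), bar (479,127,125), which is 130 mm from the hinge at a cover angle of 0.35 rad. The mark reads about 51 mm. Moving now.

```bash
cat >> h.py <<'E'
RD=R.from_matrix(np.array([[0,1,0],[1,0,0],[0,0,-1.]]))
def need(P,Rt=RD,P0=None,R0=None):
    s=bot.sense();P0=s['eef_pos'] if P0 is None else P0
    R0=R.from_quat(s['eef_rot']) if R0 is None else R0
    return (R0.inv()*Rt).as_rotvec().round(3),(R0.inv().apply(np.array(P)-P0)/1000).round(4)
E
python3 -c "
from h import *
print(need([500,-300,240]))"; python3 -m jog -h | head
```

```text
(array([-2.000e-03, -1.000e-03, -1.247e+00]), array([ 0.3786, -0.2808, -0.0092]))invalid input: not JSON, or not a number
```

```bash
python3 -m jog '[[[0,0,-1.247,0.3786,-0.2808,-0.0092,1],[0,0,-1.247,0.3786,-0.2808,-0.0092,1],[0,0,-1.247,0.3786,-0.2808,-0.0092,1],[0,0,-1.247,0.3786,-0.2808,-0.0092,1],[0,0,-1.247,0.3786,-0.2808,-0.0092,1],[0,0,-1.247,0.3786,-0.2808,-0.0092,1],[0,0,-1.247,0.3786,-0.2808,-0.0092,1],[0,0,-1.247,0.3786,-0.2808,-0.0092,1]]]' 25; python3 -c "
from h import *
print(need([479,127,200]))"
```

```text
t: 1.1
eef_pos: [502.2, -296.6, 240.5]
eef_rot: [0.705, 0.709, 0.001, -0.0]
contact_force: [0.0, -1.3, 0.1]
gripper_width: 1.002
finger_force: 0.0
(array([ 0.001, -0.002,  0.006]), array([ 0.4236, -0.0209,  0.0412]))
```

```bash
python3 -m jog '[[[0,0,0.006,0.4236,-0.021,0.041,-0.3],[0,0,0.006,0.4236,-0.021,0.041,-0.3],[0,0,0.006,0.4236,-0.021,0.041,-0.3],[0,0,0.006,0.4236,-0.021,0.041,-0.3],[0,0,0.006,0.4236,-0.021,0.041,-0.3],[0,0,0.006,0.4236,-0.021,0.041,-0.3],[0,0,0.006,0.4236,-0.021,0.041,-0.3],[0,0,0.006,0.4236,-0.021,0.041,-0.3]]]'
python3 - <<'E'
from h import *
for n in('side','top'):
    im=bot.capture(n)[:,:,::-1]; x,y=(265,160) if n=='side' else (240,190)
    cv2.imwrite(f'pics/{n}1.png',cv2.resize(im[y:y+160,x:x+130],None,fx=3,fy=3))
cv2.imwrite('pics/c1.png',np.hstack([cv2.imread('pics/side1.png'),cv2.imread('pics/top1.png')]))
print(need([479,127,106]),pix('side',[479,127,125]))
E
```

```text
t: 2.1
eef_pos: [478.4, 128.3, 199.4]
eef_rot: [0.706, 0.708, 0.001, -0.001]
contact_force: [-0.7, -1.2, -0.2]
gripper_width: 0.353
finger_force: 0.0
(array([-0.001,  0.001, -0.004]), array([0.004 , 0.0003, 0.0932])) (np.float64(347.33655514902375), np.float64(244.29577257408664))
```

View pics/c1.png

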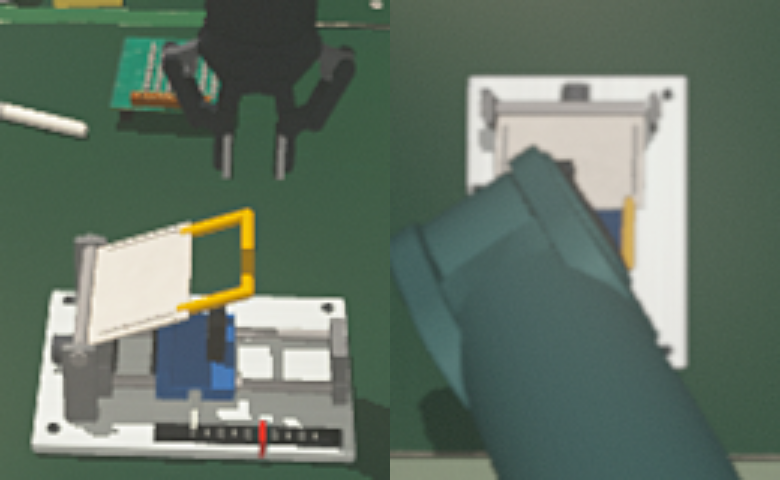

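The side crop shows the fingers at columns 220 and 282 (centre ~251), straddling the bar at column 248 and well inside the window. Descending and closing.

```bash
python3 -m jog '[[[0,0,0,0,0,0.047,-0.3],[0,0,0,0,0,0.093,-0.3],[0,0,0,0,0,0.093,-0.3],[0,0,0,0,0,0.093,-0.3],[0,0,0,0,0,0.093,-1],[0,0,0,0,0,0.093,-1],[0,0,0,0,0,0.093,-1],[0,0,0,0,0,0.093,-1]]]' 25
python3 - <<'E'
from h import *
im=bot.capture('side')[:,:,::-1]
cv2.imwrite('pics/s2.png',cv2.resize(im[180:330,260:400],None,fx=4,fy=4))
s=bot.sense();print(s['eef_pos'],s['gripper_width'],s['finger_force'])
E
```

```text
t: 3.2
eef_pos: [479.1, 122.8, 106.9]
eef_rot: [0.709, 0.705, 0.0, 0.0]
contact_force: [-2.7, 0.3, 3.3]
gripper_width: 0.106
finger_force: 24.5
[479.09795052 122.8475737  106.79451682] 0.1004867745018254 24.545941650867462
```

View pics/s2.png

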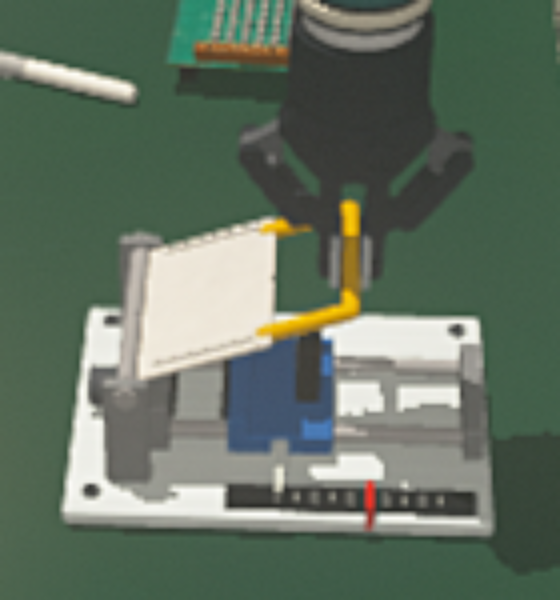

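The side view shows the bar clamped between both finger pads at about (350,260), with the jaw still shut. Next I lift it along the arc.

```bash
python3 -m jog '[[[0,0,0,0,0.0045,-0.0108,-1],[0,0,0,0,0.010,-0.0211,-1],[0,0,0,0,0.0163,-0.031,-1],[0,0,0,0,0.0235,-0.0402,-1],[0,0,0,0,0.0315,-0.0487,-1],[0,0,0,0,0.0403,-0.0564,-1],[0,0,0,0,0.0497,-0.0634,-1],[0,0,0,0,0.0497,-0.0634,-1]]]'; python3 -c "
from h import *
s=bot.sense();p=s['eef_pos']+[0,0,18.7];d=p-[601,129,80];print(p,np.hypot(d[0],d[2]),np.arctan2(d[2],-d[0]))"
```

```text
t: 4.25
eef_pos: [528.7, 123.0, 171.5]
eef_rot: [0.709, 0.705, -0.001, -0.0]
contact_force: [-7.1, 0.5, 9.1]
gripper_width: 0.108
finger_force: 25.0
[528.72215823 123.01654677 190.21547811] 131.8011305881418 0.9903638961468703
```

```bash
python3 -m jog '[[[0,0,0,0,0.010,-0.0061,-1],[0,0,0,0,0.0205,-0.0112,-1],[0,0,0,0,0.0314,-0.0154,-1],[0,0,0,0,0.0427,-0.0186,-1],[0,0,0,0,0.0542,-0.0207,-1],[0,0,0,0,0.0658,-0.0219,-1],[0,0,0,0,0.0736,-0.022,-1],[0,0,0,0,0.0736,-0.022,-1]]]'; python3 -m jog '[[[0,0,0,0,0,0,-1],[0,0,0,0,0,0,-1],[0,0,0,0,0,0,-1]]]';  python3 - <<'E'
from h import *
s=bot.sense();p=s['eef_pos']+[0,0,18.7];d=p-[601,129,80];print(p,np.hypot(d[0],d[2]),np.arctan2(d[2],-d[0]))
im=bot.capture('side')[:,:,::-1]
cv2.imwrite('pics/s3.png',cv2.resize(im[160:330,240:400],None,fx=3.5,fy=3.5))
E
```

```text
t: 5.25
eef_pos: [605.0, 123.2, 193.5]
eef_rot: [0.709, 0.705, 0.002, 0.001]
contact_force: [-1.2, 2.1, 4.3]
gripper_width: 0.106
finger_force: 25.1
t: 5.62
eef_pos: [605.0, 123.2, 193.5]
eef_rot: [0.709, 0.705, 0.003, 0.001]
contact_force: [-0.4, 1.9, 4.5]
gripper_width: 0.104
finger_force: 25.1
[605.00534139 123.24549591 212.16932606] 132.2300023090263 1.6010916763627405
```

View pics/s3.png

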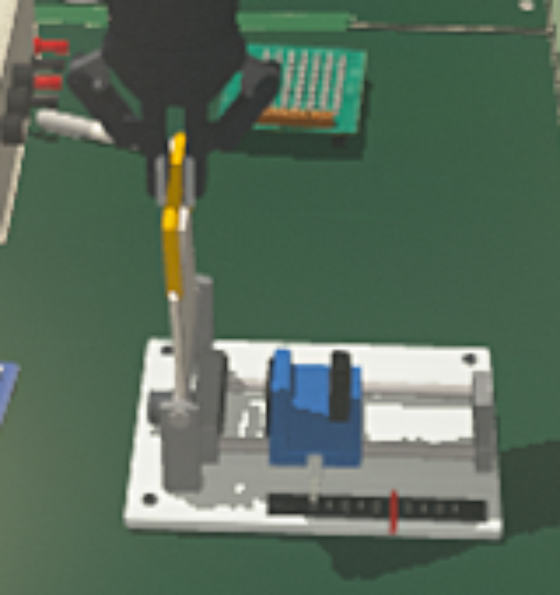

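The side view shows the cover upright (kinematics give 1.60 rad) and the jaw shut, with the pointer at its starting place. I'll release and rise straight up.

```bash
python3 -m jog '[[[0,0,0,0,0,0,-0.4],[0,0,0,0,0,0,-0.4],[0,0,0,0,0,0,-0.4],[0,0,0,0,0,-0.03,-0.4],[0,0,0,0,0,-0.07,-0.4],[0,0,0,0,0,-0.07,-0.4],[0,0,0,0,0,-0.07,-0.4]]]'
python3 - <<'E'
from h import *
im=bot.capture('side')[:,:,::-1]
cv2.imwrite('pics/s4.png',cv2.resize(im[160:330,240:400],None,fx=4,fy=3.5))
x=im[220:320,260:400];h=cv2.cvtColor(np.ascontiguousarray(x),cv2.COLOR_BGR2HSV)
m=cv2.inRange(h,(0,0,0),(179,255,50));N,L,S,C=cv2.connectedComponentsWithStats(m)
for i in range(1,N):
    if S[i,4]>15: print(S[i]+[260,220,0,0,0],C[i]+[260,220])
print('grip expected',pix('side',[501,128,71]),pix('side',[501,128,55]),pix('side',[501,143,55]))
print(need([501,128,260]),bot.sense()['eef_pos'])
E
```

```text
t: 6.55
eef_pos: [602.1, 121.7, 261.4]
eef_rot: [0.709, 0.705, -0.0, -0.0]
contact_force: [-0.2, 0.3, -0.5]
gripper_width: 0.298
finger_force: 0.0
[317 302  13   5  17] [321.58823529 305.41176471]
grip expected (np.float64(336.8127933764832), np.float64(262.94736710852567)) (np.float64(336.6373288119026), np.float64(268.30301330247164)) (np.float64(336.5318638715169), np.float64(272.5782024066561))
(array([-0.002,  0.001, -0.006]), array([ 0.0058, -0.1008,  0.001 ])) [601.72617918 121.62280767 260.79286304]
```

View pics/s4.png

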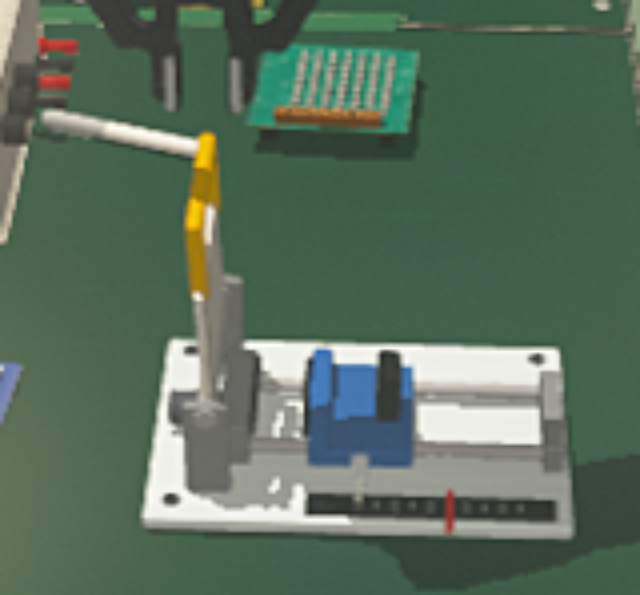

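The cover stayed upright after release, and the grip at px (390,355) matches the predicted (501,128). Going above it and descending.

```bash
python3 -m jog '[[[0,0,0,0.006,-0.05,0,-0.34],[0,0,0,0.006,-0.101,0,-0.34],[0,0,0,0.006,-0.101,0.05,-0.34],[0,0,0,0.006,-0.101,0.1,-0.34],[0,0,0,0.006,-0.101,0.15,-0.34],[0,0,0,0.006,-0.101,0.165,-0.34],[0,0,0,0.006,-0.101,0.165,-0.34]]]'
python3 - <<'E'
from h import *
im=bot.capture('side')[:,:,::-1]
cv2.imwrite('pics/s5.png',cv2.resize(im[200:330,280:400],None,fx=4.5,fy=4.5))
print(need([501,128,40]))
E
```

```text
t: 7.48
eef_pos: [500.9, 128.7, 96.1]
eef_rot: [0.709, 0.705, -0.001, -0.001]
contact_force: [-0.0, 0.6, 0.4]
gripper_width: 0.329
finger_force: 0.0
(array([ 0.   , -0.   , -0.006]), array([-0.0011, -0.0009,  0.0573]))
```

View pics/s5.png

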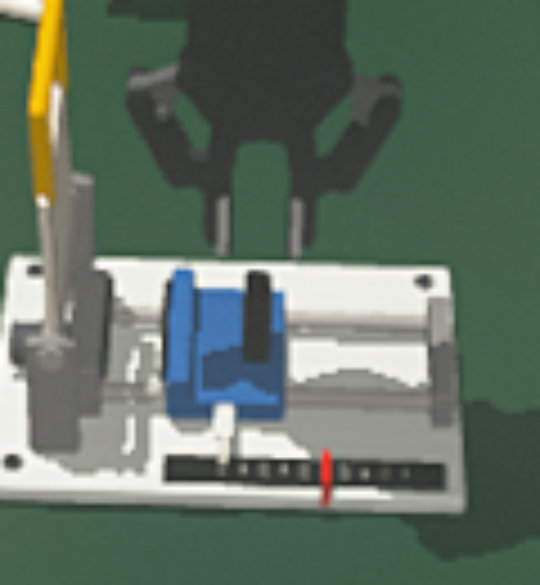

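The fingers (centre column ~259) are aligned with the grip (centre ~258). Descending and gripping.

```bash
python3 -m jog '[[[0,0,0,0,0,0.03,-0.34],[0,0,0,0,0,0.057,-0.34],[0,0,0,0,0,0.057,-0.34],[0,0,0,0,0,0.057,-1],[0,0,0,0,0,0.057,-1],[0,0,0,0,0,0.057,-1],[0,0,0,0,0,0.057,-1],[0,0,0,0,0,0.057,-1]]]' 60
```

```text
t: 8.52
eef_pos: [500.7, 129.2, 41.5]
eef_rot: [0.709, 0.706, -0.0, -0.0]
contact_force: [-4.0, 0.6, 6.8]
gripper_width: 0.154
finger_force: 60.4
```

```bash
python3 -m jog '[[[0,0,0,0,-0.008,0,-1],[0,0,0,0,-0.016,0,-1],[0,0,0,0,-0.024,0,-1],[0,0,0,0,-0.032,0,-1],[0,0,0,0,-0.04,0,-1],[0,0,0,0,-0.047,0,-1],[0,0,0,0,-0.05,0,-1],[0,0,0,0,-0.05,0,-1]]]'
python3 - <<'E'
from h import *
im=bot.capture('side')[:,:,::-1]
a=cv2.resize(im[170:330,260:400],None,fx=3.7,fy=3.7,interpolation=2)
cv2.imwrite('pics/s6.png',a[:590])
print(bot.sense()['eef_pos'])
b=cv2.resize(im[280:320,310:390],None,fx=10,fy=10,interpolation=2);cv2.imwrite('pics/s7.png',b)
E
```

```text
t: 9.52
eef_pos: [456.3, 129.1, 41.4]
eef_rot: [0.709, 0.705, 0.003, 0.002]
contact_force: [8.0, -2.5, 3.3]
gripper_width: 0.155
finger_force: 60.2
[456.46249735 129.08991131  41.42331626]
```

View pics/s7.png

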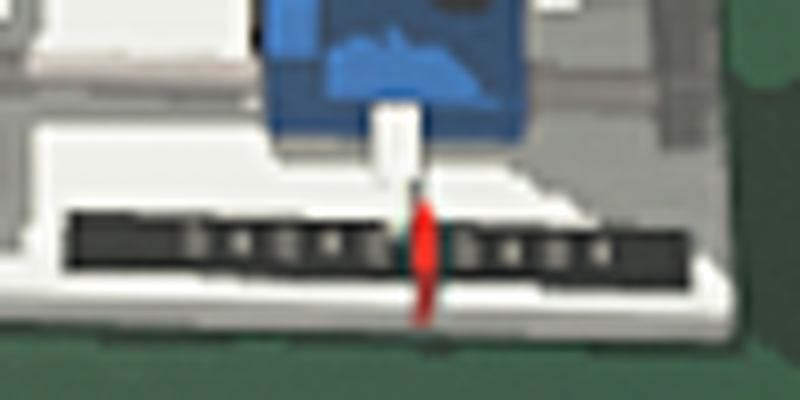

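The crop shows the pointer tip at column ~398 and the red mark at ~425, at about 4.5 px/mm in this zoom. That leaves roughly 6 mm short, which matches the 44 mm travelled against the measured 51 mm.

```bash
python3 -m jog '[[[0,0,0,0,-0.003,0,-1],[0,0,0,0,-0.0065,0,-1],[0,0,0,0,-0.0065,0,-1],[0,0,0,0,-0.0065,0,-1],[0,0,0,0,-0.0065,0,-1]]]'
python3 - <<'E'
from h import *
im=bot.capture('side')[:,:,::-1]
print(bot.sense()['eef_pos'])
b=cv2.resize(im[280:320,320:380],None,fx=8,fy=8,interpolation=2)
a=cv2.resize(im[190:320,260:390],(320,320));w=np.zeros((640,480,3),np.uint8);w[:320]=b;w[320:,:320]=a;cv2.imwrite('pics/s8.png',w[:600])
E
```

```text
t: 10.2
eef_pos: [450.4, 129.0, 41.4]
eef_rot: [0.71, 0.705, 0.004, 0.003]
contact_force: [7.7, -3.8, 5.0]
gripper_width: 0.153
finger_force: 60.2
[450.37202102 129.05619361  41.430462  ]
```

View pics/s8.png

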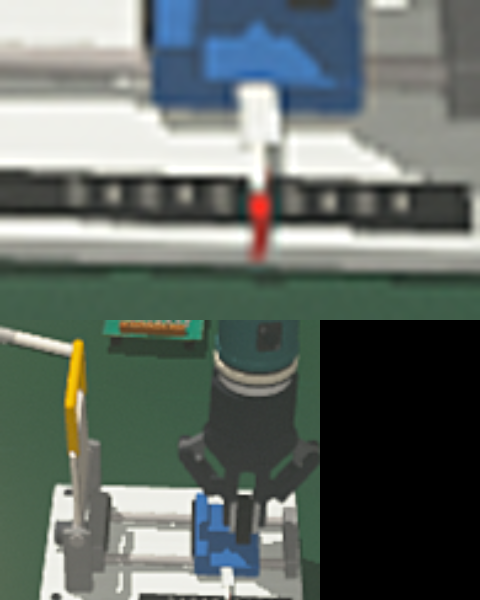

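The pointer tip (column ~260) is level with the red mark (~261), the cover stands upright and the grip is held. Handing in.

```bash
python3 -m jog '[[[0,0,0,0,0,0,-1],[0,0,0,0,0,0,-1],[0,0,0,0,0,0,-1]]]'; python3 -c "
from plant import bot
print(abs(bot.sense()['dq']).max());print(bot.finish_job())"
```

```text
t: 10.62
eef_pos: [450.4, 129.1, 41.4]
eef_rot: [0.71, 0.705, 0.004, 0.003]
contact_force: [7.5, -3.0, 4.6]
gripper_width: 0.15
finger_force: 60.2
0.0014266771542085068
the job is handed in; nothing more can be done
None
```

I handed the job in at about 10.6 s: the cover is upright at about 92°, and the fingers are still holding the jaw with its pointer level with the red mark in the last side view. The hand-in returned no verdict.

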